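# Lock the paper trimmer's cutting arm

### The arm

A 6-joint arm with a two-finger parallel gripper is mounted at the origin on the work surface. World frame = base frame: x ahead of the robot, y to its left, z up, the work surface at z = 0. Lengths are in m, angles in rad, forces in N, time in s.
With the tool pointing down it reaches from about 0.4 to 0.925 m from the base axis. Payload 12.5 kg.
Tool frame: the origin (TCP) lies on the centre line of the jaws, within the pads' length; the fingertips stand 8 mm ahead of it and the grasp point (between the pads) lies 11 mm behind it; z points along the fingers, y is the line along which they close (so a half turn about z gives the same grasp; the last joint's range is limited). The gripper opens to 95 mm and grips with 3 to 60 N. Pads are 20 mm wide; open, the fingers measure 119 mm over their backs; the gripper's body (75 mm by 180 mm) begins 59 mm behind the grasp point.
Start: joints at [1.149, 0.491, 1.559, -0, 1.092, -0.106], TCP at [0.194, 0.594, 0.223] pointing down, gripper open.
Joint ranges: [-3.1, 3.1], [-0.84, 2.19], [0.05, 2.79], [-1.13, 4.28], [0.06, 2.93], [-2.69, 2.69]. Speed limits (rad/s): [2.22, 2.22, 2.79, 3.14, 3.14, 3.14].

### API

Orientations are given as a 3x3 rotation matrix whose columns are the frame's x, y, z axes.
In Python, from cell import sensors, optics, robot, spot_in gives the robot as it stands.
- The arm moves only by the tool jog_arm, never from a script. Its argument "rows" is one flat list of numbers, 7 for each row, row after row: the opening, from -1 (shut) to 1 (fully open), so that 0 is half open, then the shift along the tool's x, y, z each as a share of 0.5 m, from -1 to 1, then the turn, a rotation vector about the tool's x, y, z each as a share of 180 degrees, from -1 to 1. In form: [hand, dx, dy, dz, rx, ry, rz, hand, dx, dy, dz, rx, ry, rz, ...]. A call has 1 to 12 rows; each row shifts and turns the commanded pose from where the row before left it, along the tool's axes as they then stand; what a row does not reach is not made up. A row lasts 1/8 s, in which the tool goes at most 62.5 mm and 10.7 degrees, less where a joint would pass 70% of its speed; a pose out of reach is approached as far as the arm can. A call with a number of a shift or a turn outside -1 to 1 is refused whole. A call with a gripper value outside its range is refused whole. The fingers move at their own pace and stop on an object; "squeeze" is the grip in N (left out, the last holds). Time passes only in rows, so rows that do not move let the fingers close. It gives the time, the measured TCP pose, the force, the opening and the grip force at its end, in the units of the state.
- sensors.read_state(): the state, without advancing time (a new reading comes with each control period).
- optics.read_camera(name): name is "side" or "top"; returns the picture (400x640x3 uint8, red, green, blue); there is no depth.
- optics.camera_info(name): a dict with "intrinsics" (3x3 intrinsics, pixels), "camera_from_world" (4x4, takes a point from world to camera coordinates). Camera axes: x right, y up, looking along -z (the intrinsics and any distortion apply to the point x, -y, -z); pixel columns grow to the right and rows downward; lengths in m; the calibration is good to about 2 mm. A picture is of the moment at which its call begins. camera_info takes no time and is no camera call.
- robot.hand_in(): hands the job in; it is judged then, once.
Trained networks look in the newest picture that a camera, given by its name, has taken for a name from the list of things; names that differ only in an ending like _2 or _b are one class to them, and where a whole thing is asked for, a point or a joint stands for the part that bears it (a point fixed in the world has none). Each returns a list of dicts, best first, with "p" (0 to 1); they miss things now and then, are a little off and sometimes report something else, mostly with a low value. They report only what shows in the picture. A call takes as long as a camera call.
- spot_in(thing, camera): "location" ([column, row] in pixels, amid what is visible of it).
The state is a dict: "time_s": time; "qpos": joint angles; "qvel": joint speeds; "effort": joint torques, N m; "position": TCP position; "tcp_rot": TCP orientation; "ft_force": force on the tool from outside, world axes, zero at the start; "moment": the same for the moment, N m; "grip_width": finger opening in m; "grasp_force": force on a finger pad.
Only numpy, scipy, OpenCV 4.12 (cv2) and the standard library are available. Lean on these libraries where they do the work, as an engineer would, in place of code of your own. Each camera call takes 0.05 s, during which the arm holds its last target. There are 200 camera calls.

### The job

Lock the paper trimmer's cutting arm: with the fingertips, push the lock knob along the long leg of its L-shaped slot to the corner, then push it round the corner and along the short leg, fully home against the slot's end, so that the bolt goes into the keeper on the arm. Only push the knob, do not pull it up, leave the other things on the table where they are, and take the hand away at the end.

Things in the scene. Friction and masses are not known exactly. Their poses are not given: they have to be found in the camera images.
- trimmer: Paper trimmer, fixed: grey board 340 (its x) x 300 (its y) mm, top face 22 mm above the table; origin at the centre of its underside, on the table; z up. The cutting arm, shut, lies along the -y edge (y -140 to -122 mm, 40 mm high; its 24 mm thick handle, 48 mm high, goes on 95 mm past the +x edge). An 8 mm high fence lies along the -x edge.
- knob_top (a point): Centre of the flat top, 76 mm above the table, of the black round lock knob: diameter 32 mm, side wall 46 to 76 mm above the table. Its 13 mm pin below runs in the slot (1.5 mm play) and carries the bolt under the plate. It does not turn, slides stiffly (2 to 3 N) and stays where it is left.
- lock_slide (a joint): Position of the knob along the trimmer's +x, m: 0 at the closed end of the long leg, 0.075 at the corner. It starts at 0 to 0.02.
- lock_knob (a joint): Position of the knob along the trimmer's -y (short leg), m: 0 in the long leg, 0.045 at the end of the short leg (locked). The slot lets it grow only at the corner.
- lock_lift (a joint): How far the knob is pulled up, m: 0 down; a spring holds it down with about 4 N, it can be pulled up to 0.03, which is not wanted.
- slot_corner (a point): Pin centre at the corner of the L, at the plate's top face, 42 mm above the table: (37.5, -20) mm in the trimmer's x, y.
- slot_end (a point): Pin centre at the end of the short leg, at the plate's top face, 42 mm above the table: (37.5, -65) mm in the trimmer's x, y.
- glue_stick: Bystander: white glue stick with a grey cap, diameter 28 mm, 88 mm tall, standing on the trimmer's board; origin at the centre of its underside.
- eraser: Bystander: white eraser 45 x 22 x 13 mm lying on the trimmer's board; origin at the centre of its underside.
- pencil_tin: Bystander: open blue pencil tin 200 x 130 x 55 mm full of pencils, on the table on the trimmer's +y side; origin at the centre of its underside.
- paintbrush: Bystander: paintbrush 200 mm long with a wooden handle, lying on the table on the trimmer's -y side; origin at the middle of its length, on the table.
- lock_plate (a point): Centre of the top face (42 mm above the table) of the steel lock plate on the board; axes as the trimmer's, 44 mm to -y of its centre. Plate 150 (x) x 112 (y) mm, screw heads 2 mm high in its corners. Its slot is 16 mm wide, L-shaped: the long leg runs along the trimmer's +x for 75 mm to the corner, then the short leg turns square to -y for 45 mm.
- keeper (a point): Top of the small steel keeper bridge on the cutting arm that takes the bolt, straight beyond the short leg: 36 (x) x 26 (y) mm, 46 mm above the table.

How it is judged:
By the outcome, as a careful person would: the job done as asked, in the order asked, and still so for the second after the job is handed in, with the robot touching nothing.
It also fails if it takes over 54 s, if anything falls off the work surface, if the arm or the gripper's body presses on something with over 40 N, if the wrist force passes 120 N, or if a joint passes its speed limit or range.

## Working session

There is one attempt and no reset: what is moved stays moved. The work goes in short steps, Python scripts to look and compute and a tool call to move; the robot and the scene stay as the last step left them, time stands still between calls to the robot, and variables do not carry over. Pictures are saved under pics/ and viewed, at most 10 in all, crops included, and the job is handed in when it is done.

Besides the shell and the picture viewer there is one more tool, called after "Emit:" by a JSON object that holds its "method" and its "body". jog_arm: Moves the arm, as the interface text tells. Its arguments: {"type":"object","properties":{"rows":{"type":"array"},"squeeze":{"type":"number"}},"required":["rows"]}

```bash
ls; mkdir -p pics; cat > h.py <<'E'
import numpy as np, cv2
from cell import sensors, optics, robot, spot_in
def ray(cam,px):
    i=optics.camera_info(cam); K=np.array(i["intrinsics"]); T=np.array(i["camera_from_world"])
    d=np.linalg.inv(K)@[px[0],px[1],1]; d=np.array([d[0],-d[1],-d[2]])
    R=T[:3,:3]; return -R.T@T[:3,3], R.T@d
def at_z(cam,px,z):
    o,d=ray(cam,px); return o+d*(z-o[2])/d[2]
def proj(cam,p):
    i=optics.camera_info(cam); K=np.array(i["intrinsics"]); T=np.array(i["camera_from_world"])
    c=T@[*p,1]; u=K@[c[0],-c[1],-c[2]]; return u[:2]/u[2]
E
python3 - <<'E'
from h import *
print(optics.camera_info("top"))
Z=dict(trimmer=.022,knob_top=.076,lock_plate=.042,keeper=.046,glue_stick=.044,eraser=.035,pencil_tin=.05,paintbrush=.005)
for c in("top","side"):
    im=optics.read_camera(c); cv2.imwrite(f"pics/{c}0.png",im[:,:,::-1])
    for n,z in Z.items():
        for r in spot_in(n,c)[:2]: print(c,n,round(r["p"],2),np.round(r["location"],1),at_z(c,r["location"],z).round(4))
s=sensors.read_state(); print(s["time_s"],s["position"],s["tcp_rot"],s["grip_width"])
E
```

```text
pics
{'intrinsics': array([[456.27155631,   0.        , 325.39489597],
       [  0.        , 456.27155631, 196.86104426],
       [  0.        ,   0.        ,   1.        ]]), 'camera_from_world': array([[ 0.01937094, -0.99977513,  0.00862934,  0.05683189],
       [ 0.98892055,  0.02042972,  0.14703322, -0.60539976],
       [-0.14717645,  0.00568556,  0.98909391, -0.98202873],
       [ 0.        ,  0.        ,  0.        ,  1.        ]])}
top trimmer 0.94 [336.3 203.9] [0.5917 0.0435 0.022 ]
top trimmer 0.51 [347.8 208.6] [0.5814 0.0169 0.022 ]
top knob_top 0.75 [348.7 210.1] [0.5714 0.018  0.076 ]
top lock_plate 0.57 [336.2 200.2] [0.5974 0.0444 0.042 ]
top keeper 0.66 [337.6 200.3] [0.5967 0.0414 0.046 ]
top keeper 0.17 [347.1 212. ] [0.5707 0.0197 0.046 ]
top glue_stick 0.43 [293.7 241.7] [0.5023 0.1372 0.044 ]
top eraser 0.53 [285.7 183.1] [0.6354 0.16   0.035 ]
top eraser 0.22 [347.1 206.5] [0.5845 0.0193 0.035 ]
top pencil_tin 0.76 [220.8 251.8] [0.4767 0.296  0.05  ]
top paintbrush 0.67 [420.  177.4] [ 0.661  -0.1533  0.005 ]
side trimmer 0.92 [329.1 228.6] [0.5911 0.0277 0.022 ]
side knob_top 0.69 [331.9 231.4] [ 0.5598 -0.0556  0.076 ]
side knob_top 0.64 [325.5 217.3] [0.5692 0.0016 0.076 ]
side lock_plate 0.57 [328.7 231.3] [ 0.5737 -0.0084  0.042 ]
side keeper 0.63 [330.5 231.7] [ 0.5745 -0.0166  0.046 ]
side keeper 0.3 [324.4 198. ] [0.6213 0.1279 0.046 ]
side glue_stick 0.84 [279.3 199.4] [0.512  0.1673 0.044 ]
side eraser 0.6 [326.8 198.2] [0.6342 0.1415 0.035 ]
side pencil_tin 0.8 [245.9 186.5] [0.4479 0.2534 0.05  ]
side paintbrush 0.8 [390.8 274.2] [ 0.656  -0.1602  0.005 ]
side paintbrush 0.4 [325.8 220.2] [0.6087 0.0878 0.005 ]
0.9 [0.19410107 0.59411088 0.22266826] [[-9.50543843e-01  3.10590408e-01  4.13856184e-05]
 [ 3.10590411e-01  9.50543840e-01  7.59814921e-05]
 [-1.57397220e-05  8.50777157e-05 -9.99999996e-01]] 0.09519343839747144
```

```bash
python3 - <<'E'
import cv2
a=cv2.imread("pics/top0.png")[130:290,210:450]; cv2.imwrite("pics/top0c.png",cv2.resize(a,(800,533),interpolation=cv2.INTER_CUBIC))
a=cv2.imread("pics/side0.png")[140:300,210:450]; cv2.imwrite("pics/side0c.png",cv2.resize(a,(800,533),interpolation=cv2.INTER_CUBIC))
E
```

```text
(no output)
```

View pics/top0c.png

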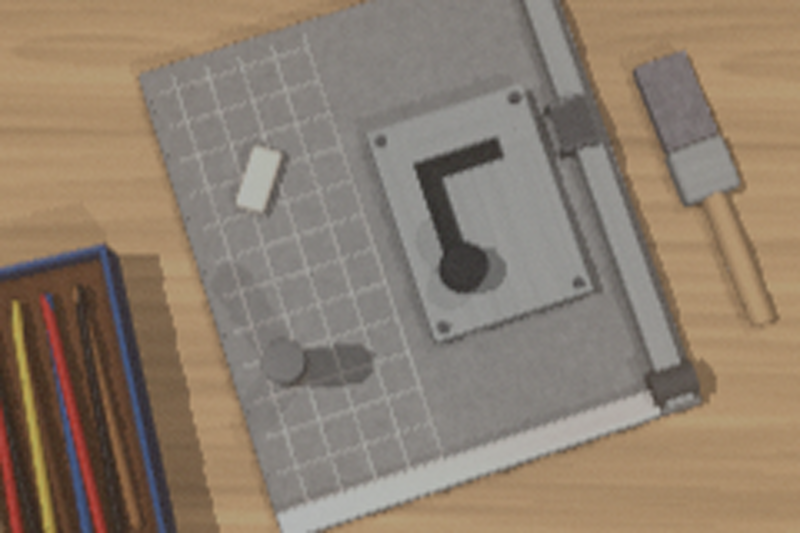

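View pics/side0c.png

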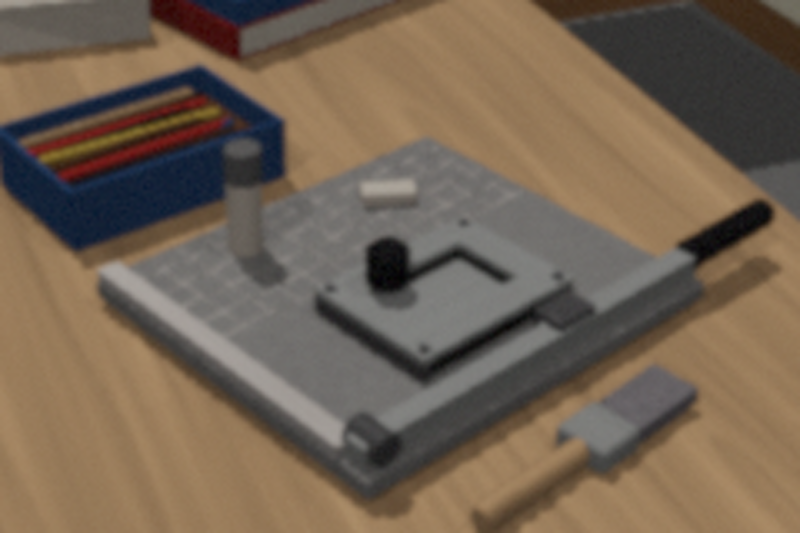

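The top view shows the plate corners at crop (370,130), (525,88), (597,292), (437,340). The knob is at (463,266), near the slot's closed end, and the slot corner is at about (430,168). The glue stick stands well off on the +y side. Next I fit the trimmer pose.

```bash
python3 - <<'E'
from h import *
from scipy.optimize import least_squares
f=lambda c:(210+(c[0]+.5)/3.333-.5,130+(c[1]+.5)/3.333-.5)
P=[((370,130),(75,12,42)),((525,88),(75,-100,42)),((597,292),(-75,-100,42)),((437,340),(-75,12,42)),((138,75),(170,150,22)),((501,150),(37.5,-73,42)),((573,124),None)]
P=[p for p in P if p[1]]
W=[at_z("top",f(c),m[2]/1e3)[:2] for c,m in P]; M=np.array([m[:2] for c,m in P])/1e3
R=lambda a:np.array([[np.cos(a),-np.sin(a)],[np.sin(a),np.cos(a)]])
r=least_squares(lambda q:((M@R(q[2]).T+q[:2])-W).ravel(),[.6,.04,.2]); q=r.x
print("pose",q.round(4),"deg",np.degrees(q[2]),"\n",(r.fun.reshape(-1,2)*1e3).round(1))
for px in((348.7,210.1),(348.9,209.8)):
    k=at_z("top",px,.076)[:2]; print("knob",k,"in trimmer",(R(q[2]).T@(k-q[:2])*1e3).round(1))
# side-camera check of the pose: projected crop pixels
for m in((75,12,42),(75,-100,42),(-75,-100,42),(-75,12,42),(-30,-20,76),(170,150,22)):
    w=R(q[2])@np.array(m[:2])/1e3+q[:2]; print(m,((proj("side",[*w,m[2]/1e3])-[210,140])*3.333).round(0))
for n,m in dict(knobpushstart=(-68,-20),corner=(37.5,-20),end=(37.5,-65)).items(): print(n,(R(q[2])@np.array(m)/1e3+q[:2]).round(4))
for c in("glue",):
    print("glue", (R(q[2]).T@(at_z("top",f((285,360)),.088)[:2]-q[:2])*1e3).round(1))
np.save("q.npy",q)
E
```

```text
pose [0.5993 0.046  0.3343] deg 19.152360461008783 
 [[-3.   1. ]
 [ 2.1  0.9]
 [ 0.1  1. ]
 [-2.2 -0.4]
 [ 1.5 -0.6]
 [ 1.5 -2. ]]
knob [0.57143948 0.01795076] in trimmer [-35.5 -17.4]
knob [0.57210422 0.01752405] in trimmer [-35. -18.]
(75, 12, 42) [459. 215.]
(75, -100, 42) [569. 277.]
(-75, -100, 42) [418. 360.]
(-75, 12, 42) [309. 288.]
(-30, -20, 76) [387. 244.]
(170, 150, 22) [423. 133.]
knobpushstart [0.5416 0.0048]
corner [0.6413 0.0394]
end [ 0.6561 -0.0031]
glue [-57.4 110.7]
```

Emit:
{"method": "jog_arm", "body": {"rows": [-1,-0.0839,-0.0765,0,0,0,0,-1,-0.0839,-0.0765,0,0,0,0,-1,-0.0839,-0.0765,0,0,0,0,-1,-0.0839,-0.0765,0,0,0,0,-1,-0.0839,-0.0765,0,0,0,0,-1,-0.0839,-0.0765,0,0,0,0,-1,-0.0839,-0.0765,0,0,0,0,-1,-0.0839,-0.0765,0,0,0,0,-1,-0.0839,-0.0765,0,0,0,0,-1,-0.0839,-0.0765,0,0,0,0,-1,-0.0839,-0.0765,0,0,0,0,-1,-0.0839,-0.0765,0,0,0,0], "squeeze": 30}}

```text
time_s: 2.4
position: [0.5308, -0.0004, 0.2228]
tcp_rot: [[-0.95, 0.311, 0.001], [0.311, 0.95, 0.0], [-0.001, 0.0, -1.0]]
ft_force: [0.1, -0.2, -0.5]
grip_width: 0.0
grasp_force: 0.0
```

Emit:
{"method": "jog_arm", "body": {"rows": [-1,0,0,0,0,0,0.0586,-1,0,0,0,0,0,0.0586,-1,0,0,0.04,0,0,0.0586,-1,0,0,0.06,0,0,0.0586,-1,0,0,0.06,0,0,0.0586,-1,0,0,0.04,0,0,0,-1,0,0,0,0,0,0]}}

```text
time_s: 3.28
position: [0.5295, 0.0015, 0.1216]
tcp_rot: [[-0.328, 0.945, -0.002], [0.945, 0.328, 0.0], [0.001, -0.002, -1.0]]
ft_force: [-0.6, -0.3, 0.6]
grip_width: 0.0004
grasp_force: 0.0
```

```bash
cat >> h.py <<'E'
q=np.load("q.npy"); Rq=np.array([[np.cos(q[2]),-np.sin(q[2])],[np.sin(q[2]),np.cos(q[2])]])
def tcp():
    s=sensors.read_state(); t=s["tcp_rot"]; a=np.degrees(np.arctan2(t[1][0],t[0][0]))
    print("t",round(s["time_s"],2),"tcp trimmer mm",(Rq.T@(s["position"][:2]-q[:2])*1e3).round(1),"z",round(s["position"][2],4),"yaw-109.15:",round(a-np.degrees(q[2])-90,2),"F trimmer",(Rq.T@s["ft_force"][:2]).round(1),round(s["ft_force"][2],1),"grip",round(s["grip_width"],4),s["grasp_force"])
E
python3 - <<'E'
from h import *
tcp()
for c in("top","side"):
    im=optics.read_camera(c); a=im[130:290,210:450,::-1]; cv2.imwrite(f"pics/{c}1.png",cv2.resize(a,(600,400),interpolation=cv2.INTER_CUBIC))
a=np.vstack([cv2.imread("pics/top1.png")[:300],cv2.imread("pics/side1.png")[80:380]]); cv2.imwrite("pics/c1.png",a)
E
```

```text
t 3.27 tcp trimmer mm [-80.5 -19.1] z 0.1216 yaw-109.15: 0.02 F trimmer [-0.7 -0.1] 0.6 grip 0.0004 0.0
```

View pics/c1.png

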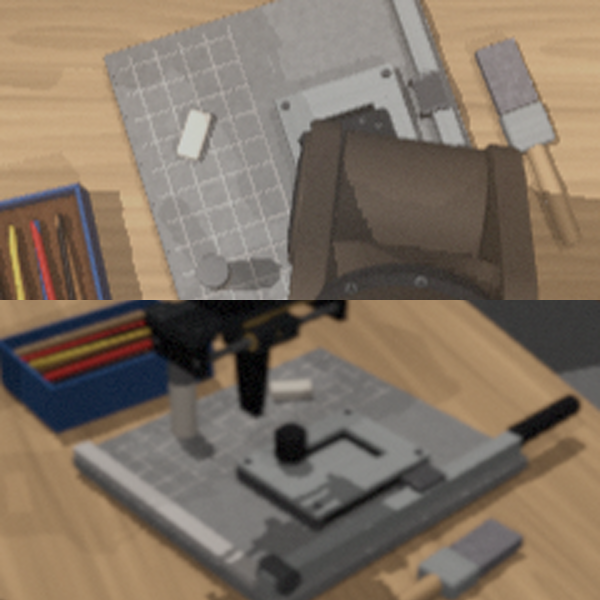

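The stacked picture shows the closed fingers (tip at 252,412) over the plate's -x end, clear of the knob at (290,443). I'll descend and start pushing.

Emit:
{"method": "jog_arm", "body": {"rows": [-1,0,0,0.05,0,0,0,-1,0,0,0.05,0,0,0,-1,0,0,0.022,0,0,0,-1,0,0,0,0,0,0]}}

```text
time_s: 3.88
position: [0.5302, 0.0015, 0.0619]
tcp_rot: [[-0.328, 0.945, 0.0], [0.945, 0.328, 0.0], [0.0, 0.0, -1.0]]
ft_force: [-0.4, 0.7, 0.0]
grip_width: 0.0003
grasp_force: 0.0
```

Emit:
{"method": "jog_arm", "body": {"rows": [-1,0,0.015,0,0,0,0,-1,0,0.015,0,0,0,0,-1,0,0.015,0,0,0,0,-1,0,0.015,0,0,0,0,-1,0,0,0,0,0,0]}}

```text
time_s: 4.5
position: [0.5589, 0.0115, 0.0616]
tcp_rot: [[-0.329, 0.944, 0.0], [0.944, 0.329, 0.0], [-0.0, 0.0, -1.0]]
ft_force: [0.3, 0.9, -0.6]
grip_width: 0.0005
grasp_force: 0.0
```

```bash
python3 - <<'E'
from h import *
tcp()
for c in("side",):
    im=optics.read_camera(c); a=im[180:260,270:390,::-1]; cv2.imwrite(f"pics/{c}2.png",cv2.resize(a,(600,400),interpolation=cv2.INTER_CUBIC))
E
```

```text
t 4.5 tcp trimmer mm [-49.5 -19.3] z 0.0616 yaw-109.15: 0.03 F trimmer [0.6 0.8] -0.6 grip 0.0005 0.0
```

View pics/side2.png

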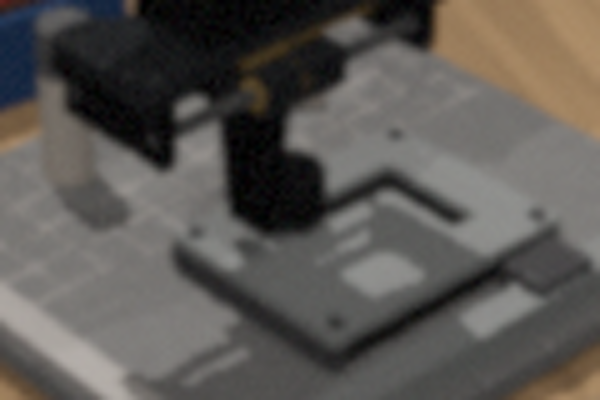

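The fingers touch the knob, which sits at crop (297,190) and has moved a little along the long leg. I'll keep pushing.

Emit:
{"method": "jog_arm", "body": {"rows": [-1,0,0.016,0,0,0,0,-1,0,0.016,0,0,0,0,-1,0,0.016,0,0,0,0,-1,0,0.016,0,0,0,0,-1,0,0.016,0,0,0,0,-1,0,0.012,0,0,0,0,-1,0,0,0,0,0,0]}}

```text
time_s: 5.42
position: [0.6025, 0.0265, 0.0616]
tcp_rot: [[-0.329, 0.944, 0.001], [0.944, 0.329, -0.0], [-0.0, 0.001, -1.0]]
ft_force: [0.0, -0.6, 0.1]
grip_width: 0.0005
grasp_force: 0.0
```

```bash
python3 - <<'E'
from h import *
tcp()
for c in("side",):
    im=optics.read_camera(c); print([(round(r["p"],2),np.round(r["location"],1)) for r in spot_in("knob_top",c)[:3]]);a=im[180:260,270:390,::-1]; cv2.imwrite(f"pics/{c}3.png",cv2.resize(a,(600,400),interpolation=cv2.INTER_CUBIC))
E
```

```text
t 5.42 tcp trimmer mm [ -3.4 -19.4] z 0.0616 yaw-109.15: 0.03 F trimmer [-0.2 -0.5] 0.1 grip 0.0005 0.0
[(0.41, array([342.9, 211.1]))]
```

View pics/side3.png

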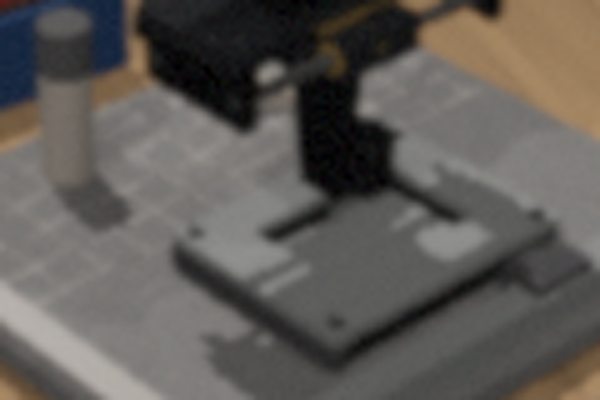

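The knob is moving freely along the leg and is now at crop (370,160), with about 13 mm left to the corner. I'll creep in on force.

Emit:
{"method": "jog_arm", "body": {"rows": [-1,0,0.006,0,0,0,0,-1,0,0.006,0,0,0,0,-1,0,0.006,0,0,0,0,-1,0,0.002,0,0,0,0,-1,0,0,0,0,0,0]}}

```text
time_s: 6.15
position: [0.6114, 0.0297, 0.0616]
tcp_rot: [[-0.328, 0.945, 0.0], [0.945, 0.328, 0.0], [-0.0, 0.0, -1.0]]
ft_force: [-1.1, -0.7, 1.3]
grip_width: 0.0004
grasp_force: 0.3
```

Emit:
{"method": "jog_arm", "body": {"rows": [-1,0,0.002,0,0,0,0,-1,0,0.002,0,0,0,0]}}

```text
time_s: 6.4
position: [0.6132, 0.0304, 0.0617]
tcp_rot: [[-0.328, 0.945, -0.0], [0.945, 0.328, 0.0], [0.0, 0.0, -1.0]]
ft_force: [-0.7, -0.4, 1.0]
grip_width: 0.0003
grasp_force: 0.8
```

Emit:
{"method": "jog_arm", "body": {"rows": [-1,0,0.002,0,0,0,0]}}

```text
time_s: 6.52
position: [0.6142, 0.0307, 0.0617]
tcp_rot: [[-0.328, 0.945, 0.0], [0.945, 0.328, 0.0], [0.0, 0.0, -1.0]]
ft_force: [-0.9, -0.3, 1.1]
grip_width: 0.0005
grasp_force: 0.8
```

Emit:
{"method": "jog_arm", "body": {"rows": [-1,0,0.002,0,0,0,0]}}

```text
time_s: 6.65
position: [0.6151, 0.031, 0.0616]
tcp_rot: [[-0.328, 0.945, 0.0], [0.945, 0.328, 0.0], [0.0, 0.0, -1.0]]
ft_force: [-1.5, -0.6, 1.3]
grip_width: 0.0004
grasp_force: 0.8
```

Emit:
{"method": "jog_arm", "body": {"rows": [-1,0,0.002,0,0,0,0,-1,0,0,0,0,0,0]}}

```text
time_s: 6.9
position: [0.6161, 0.0314, 0.0616]
tcp_rot: [[-0.328, 0.945, 0.0], [0.945, 0.328, 0.0], [0.0, 0.0, -1.0]]
ft_force: [-0.3, -1.2, 0.4]
grip_width: 0.0005
grasp_force: 0.5
```

Emit:
{"method": "jog_arm", "body": {"rows": [-1,0,0.002,0,0,0,0,-1,0,0,0,0,0,0]}}

```text
time_s: 7.15
position: [0.6171, 0.0317, 0.0616]
tcp_rot: [[-0.328, 0.945, 0.0], [0.945, 0.328, 0.0], [0.0, 0.0, -1.0]]
ft_force: [-1.6, 0.1, 0.1]
grip_width: 0.0009
grasp_force: 0.6
```

Emit:
{"method": "jog_arm", "body": {"rows": [-1,0,0.002,0,0,0,0,-1,0,0,0,0,0,0]}}

```text
time_s: 7.4
position: [0.618, 0.0321, 0.0616]
tcp_rot: [[-0.328, 0.945, 0.0], [0.945, 0.328, 0.0], [0.0, 0.0, -1.0]]
ft_force: [-0.9, -1.5, 0.7]
grip_width: 0.0003
grasp_force: 0.6
```

Emit:
{"method": "jog_arm", "body": {"rows": [-1,0,0.002,0,0,0,0,-1,0,0,0,0,0,0]}}

```text
time_s: 7.65
position: [0.6189, 0.0324, 0.0616]
tcp_rot: [[-0.328, 0.945, 0.0], [0.945, 0.328, 0.0], [0.0, 0.0, -1.0]]
ft_force: [-1.4, -1.3, 1.2]
grip_width: 0.0001
grasp_force: 0.6
```

Emit:
{"method": "jog_arm", "body": {"rows": [-1,0,0.002,0,0,0,0,-1,0,0,0,0,0,0]}}

```text
time_s: 7.9
position: [0.6199, 0.0327, 0.0616]
tcp_rot: [[-0.328, 0.945, 0.0], [0.945, 0.328, 0.0], [0.0, 0.0, -1.0]]
ft_force: [-1.8, -0.6, 0.8]
grip_width: 0.0004
grasp_force: 0.6
```

```bash
python3 - <<'E'
from h import *
tcp()
for c in("side",):
    im=optics.read_camera(c); print([(round(r["p"],2),np.round(r["location"],1)) for r in spot_in("knob_top",c)[:3]]);a=im[180:260,270:390,::-1]; cv2.imwrite(f"pics/{c}4.png",cv2.resize(a,(780,520),interpolation=cv2.INTER_CUBIC))
for y in (-20,):
  for x in (35.5,37.5,41): 
    w=Rq@np.array([x,y])/1e3+q[:2]; print(x,((proj("side",[*w,.076])-[270,180])*6.5).round(0))
E
```

```text
t 7.9 tcp trimmer mm [ 15.1 -19.3] z 0.0616 yaw-109.15: 0.01 F trimmer [-1.9  0. ] 0.8 grip 0.0004 0.5920171737670898
[(0.62, array([327.6, 232.3])), (0.54, array([348.5, 208.4]))]
35.5 [494. 153.]
37.5 [498. 151.]
41 [505. 148.]
```

View pics/side4.png

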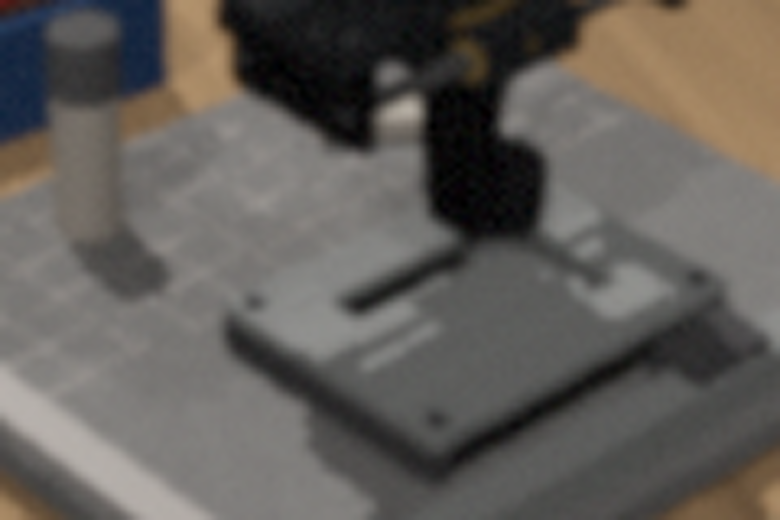

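The knob (right edge at crop x≈543, centre about 503) is still about 3 mm short of the corner. The force is only sliding friction, so I'll keep creeping.

Emit:
{"method": "jog_arm", "body": {"rows": [-1,0,0.002,0,0,0,0,-1,0,0.002,0,0,0,0]}}

```text
time_s: 8.25
position: [0.6214, 0.0333, 0.0616]
tcp_rot: [[-0.328, 0.945, -0.001], [0.945, 0.328, 0.0], [0.0, -0.001, -1.0]]
ft_force: [-4.8, -2.4, 4.4]
grip_width: 0.0005
grasp_force: 3.0
```

Emit:
{"method": "jog_arm", "body": {"rows": [-1,0,0.002,0,0,0,0,-1,0,0,0,0,0,0]}}

```text
time_s: 8.5
position: [0.6216, 0.0334, 0.0616]
tcp_rot: [[-0.328, 0.945, -0.003], [0.945, 0.328, -0.0], [0.001, -0.002, -1.0]]
ft_force: [-7.9, -3.2, 5.5]
grip_width: 0.0004
grasp_force: 4.3
```

Emit:
{"method": "jog_arm", "body": {"rows": [-1,0,0.002,0,0,0,0,-1,0,0,0,0,0,0]}}

```text
time_s: 8.75
position: [0.6219, 0.0335, 0.0616]
tcp_rot: [[-0.328, 0.945, -0.004], [0.945, 0.328, -0.0], [0.001, -0.004, -1.0]]
ft_force: [-10.8, -5.3, 8.1]
grip_width: 0.0004
grasp_force: 6.5
```

Emit:
{"method": "jog_arm", "body": {"rows": [-1,0,0.001,0,0,0,0,-1,0,0,0,0,0,0]}}

```text
time_s: 9.0
position: [0.622, 0.0336, 0.0617]
tcp_rot: [[-0.328, 0.945, -0.005], [0.945, 0.328, -0.001], [0.001, -0.005, -1.0]]
ft_force: [-12.0, -5.9, 10.2]
grip_width: 0.0004
grasp_force: 7.6
```

The force rose sharply, so the knob is at the corner stop. I'll back off, lift, go round to the +y side and descend.

Emit:
{"method": "jog_arm", "body": {"rows": [-1,0,-0.02,0,0,0,0,-1,0,-0.02,0,0,0,0,-1,0,0,-0.06,0,0,0,-1,0,0,-0.06,0,0,0,-1,0.043,0.04,0,0,0,0,-1,0.043,0.04,0,0,0,0,-1,0,0,0,0,0,0,-1,0,0,0,0,0,0]}}

```text
time_s: 10.0
position: [0.6284, 0.081, 0.1214]
tcp_rot: [[-0.328, 0.945, -0.0], [0.945, 0.328, -0.0], [0.0, -0.0, -1.0]]
ft_force: [0.2, -0.1, -0.3]
grip_width: 0.0006
grasp_force: 0.0
```

```bash
python3 - <<'E'
from h import *
tcp()
im=optics.read_camera("side"); print([(round(r["p"],2),np.round(r["location"],1)) for r in spot_in("knob_top","side")[:3]]);a=im[160:250,270:390,::-1]; cv2.imwrite("pics/side5.png",cv2.resize(a,(720,540),interpolation=cv2.INTER_CUBIC))
E
```

```text
t 10.0 tcp trimmer mm [38.9 23.5] z 0.1214 yaw-109.15: 0.03 F trimmer [ 0.1 -0.1] -0.3 grip 0.0006 0.0
[(0.71, array([348.9, 210.9]))]
```

View pics/side5.png

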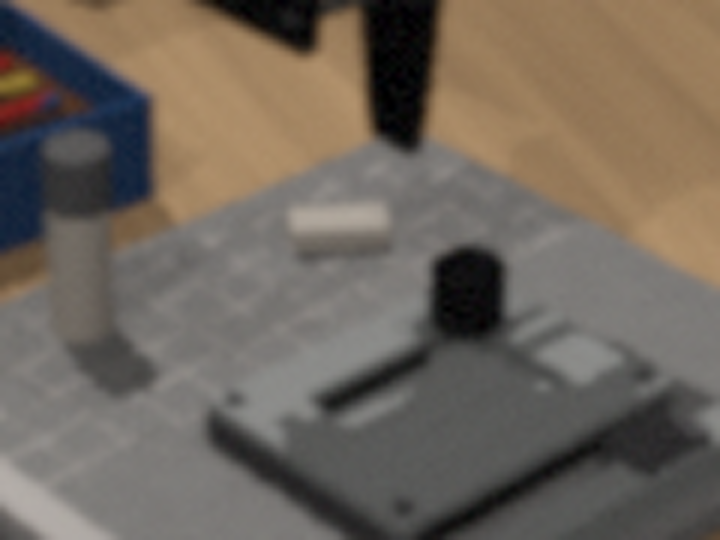

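The knob sits at the corner, top at crop (468,265), and the fingers are clear beyond it on the +y side. I'll descend and push along the short leg.

Emit:
{"method": "jog_arm", "body": {"rows": [-1,0,0,0.06,0,0,0,-1,0,0,0.06,0,0,0,-1,0,0,0,0,0,0,-1,-0.016,0,0,0,0,0,-1,-0.016,0,0,0,0,0,-1,-0.01,0,0,0,0,0,-1,-0.01,0,0,0,0,0]}}

```text
time_s: 10.98
position: [0.6377, 0.0564, 0.0622]
tcp_rot: [[-0.328, 0.945, 0.001], [0.945, 0.328, 0.0], [-0.0, 0.001, -1.0]]
ft_force: [0.0, 1.6, 1.7]
grip_width: 0.0004
grasp_force: 0.9
```

Emit:
{"method": "jog_arm", "body": {"rows": [-1,-0.01,0,0,0,0,0,-1,-0.01,0,0,0,0,0]}}

```text
time_s: 11.22
position: [0.6407, 0.0471, 0.0617]
tcp_rot: [[-0.328, 0.945, 0.0], [0.945, 0.328, 0.0], [0.0, 0.0, -1.0]]
ft_force: [-0.2, 2.1, 1.7]
grip_width: 0.0005
grasp_force: 0.9
```

Emit:
{"method": "jog_arm", "body": {"rows": [-1,-0.01,0,0,0,0,0,-1,-0.01,0,0,0,0,0]}}

```text
time_s: 11.48
position: [0.644, 0.0376, 0.0616]
tcp_rot: [[-0.328, 0.945, -0.0], [0.945, 0.328, 0.0], [0.0, 0.0, -1.0]]
ft_force: [0.2, 1.8, 0.6]
grip_width: 0.0004
grasp_force: 0.9
```

```bash
python3 - <<'E'
from h import *
tcp()
im=optics.read_camera("side"); print([(round(r["p"],2),np.round(r["location"],1)) for r in spot_in("knob_top","side")[:3]]);a=im[160:250,270:390,::-1]; cv2.imwrite("pics/side6.png",cv2.resize(a,(720,540),interpolation=cv2.INTER_CUBIC))
E
```

```text
t 11.47 tcp trimmer mm [ 39.5 -22.6] z 0.0616 yaw-109.15: 0.01 F trimmer [0.8 1.6] 0.6 grip 0.0004 0.8658444229513407
[(0.52, array([358. , 212.4])), (0.5, array([329.1, 229. ]))]
```

View pics/side6.png

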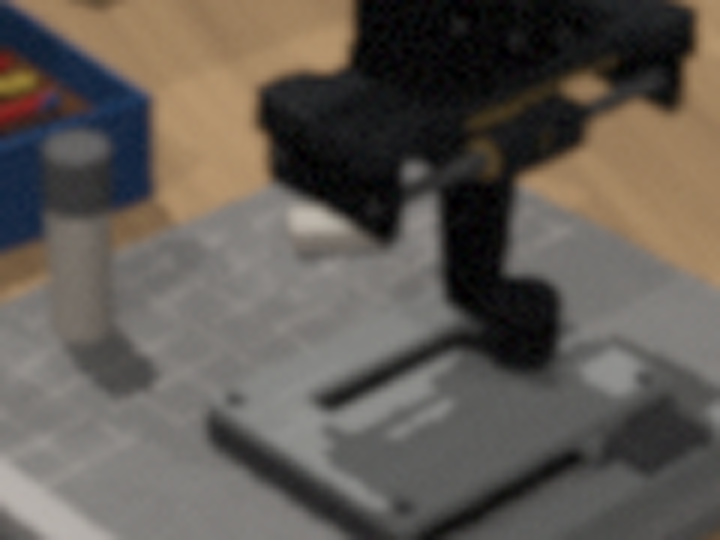

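The knob, now at crop (525,310), has gone round the corner and is in the short leg. I'll continue to the end stop.

Emit:
{"method": "jog_arm", "body": {"rows": [-1,-0.008,0,0,0,0,0,-1,-0.008,0,0,0,0,0,-1,-0.006,0,0,0,0,0]}}

```text
time_s: 11.95
position: [0.6475, 0.0273, 0.0615]
tcp_rot: [[-0.328, 0.945, -0.0], [0.945, 0.328, 0.0], [0.0, -0.0, -1.0]]
ft_force: [0.2, 1.1, 0.4]
grip_width: 0.0002
grasp_force: 0.8
```

Emit:
{"method": "jog_arm", "body": {"rows": [-1,-0.004,0,0,0,0,0,-1,-0.004,0,0,0,0,0]}}

```text
time_s: 12.2
position: [0.6487, 0.0237, 0.0615]
tcp_rot: [[-0.328, 0.945, -0.0], [0.945, 0.328, 0.0], [0.0, -0.0, -1.0]]
ft_force: [-1.3, 7.0, 0.2]
grip_width: 0.0006
grasp_force: 3.5
```

Emit:
{"method": "jog_arm", "body": {"rows": [-1,-0.003,0,0,0,0,0,-1,-0.003,0,0,0,0,0]}}

```text
time_s: 12.45
position: [0.6487, 0.0229, 0.0614]
tcp_rot: [[-0.328, 0.945, -0.003], [0.945, 0.328, 0.003], [0.004, -0.002, -1.0]]
ft_force: [-5.6, 19.3, 2.4]
grip_width: 0.0005
grasp_force: 9.9
```

Emit:
{"method": "jog_arm", "body": {"rows": [-1,-0.003,0,0,0,0,0,-1,-0.003,0,0,0,0,0]}}

```text
time_s: 12.7
position: [0.6486, 0.0222, 0.0612]
tcp_rot: [[-0.328, 0.945, -0.005], [0.945, 0.328, 0.005], [0.007, -0.003, -1.0]]
ft_force: [-9.7, 30.9, 4.8]
grip_width: 0.0
grasp_force: 16.5
```

There is a firm stop of 30 N at y' ≈ -38.6 mm, and slot end plus radius plus finger half-width gives -39. I'll back off, lift and move away.

Emit:
{"method": "jog_arm", "body": {"rows": [-1,0.02,0,0,0,0,0,-1,0.03,0,0,0,0,0,-1,0,0,-0.08,0,0,0,-1,0,0,-0.1,0,0,0,-1,0,0,-0.1,0,0,0,-1,0.08,0,0,0,0,0,-1,0.1,0,0,0,0,0,-1,0.1,0,0,0,0,0,-1,0.1,0,0,0,0,0,-1,0.05,0,0,0,0,0,-1,0,0,0,0,0,0]}}

```text
time_s: 14.08
position: [0.5713, 0.2462, 0.2017]
tcp_rot: [[-0.331, 0.944, 0.0], [0.944, 0.331, -0.0], [-0.0, 0.0, -1.0]]
ft_force: [-0.7, -0.8, -0.4]
grip_width: 0.0006
grasp_force: 0.0
```

```bash
python3 - <<'E'
from h import *
tcp()
o=[]
for c in("top","side"):
    im=optics.read_camera(c); print(c,[(round(r["p"],2),np.round(r["location"],1),(Rq.T@(at_z(c,r["location"],.076)[:2]-q[:2])*1e3).round(1)) for r in spot_in("knob_top",c)[:2]])
    a=im[140:260,240:420,::-1]; o.append(cv2.resize(a,(450,300),interpolation=cv2.INTER_CUBIC))
cv2.imwrite("pics/final.png",np.vstack(o))
E
```

```text
t 14.07 tcp trimmer mm [ 39.2 198.3] z 0.2017 yaw-109.15: 0.16 F trimmer [-0.9 -0.5] -0.4 grip 0.0006 0.0
top [(0.74, array([358.8, 172.8]), array([ 35.9, -64.6])), (0.27, array([256.8, 263.6]), array([-83.9, 205.4]))]
side [(0.52, array([360.6, 214.6]), array([ 26.7, -77.2]))]
```

View pics/final.png

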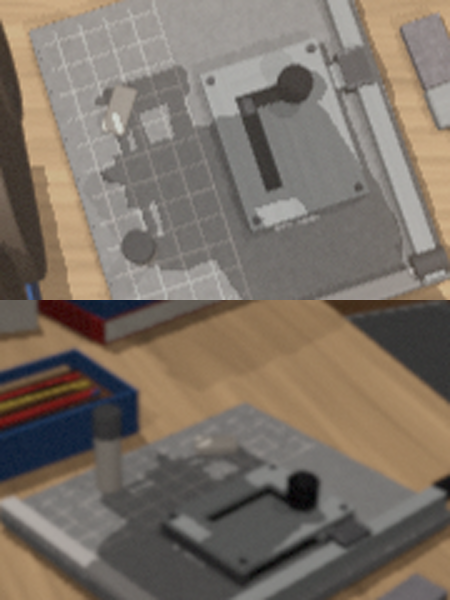

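The knob is at the end of the short leg, top view (295,85), measured at (35.9, -64.6) mm against the slot end at (37.5, -65). The eraser and glue stick have not moved, and the hand is clear.

```bash
python3 -c "
from cell import robot
print(robot.hand_in())"
```

```text
the job is handed in; nothing more can be done
None
```

The lock knob was pushed along the long leg, round the corner and home against the end of the short leg; the eraser and glue stick look unmoved, the hand is clear, and the job was handed in at about 14 s (no verdict returned).

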